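Index and lock the examination turntable

ROBOT

A 6-joint arm with a two-finger parallel gripper is mounted at the origin on the work surface. World frame = base frame: x ahead of the robot, y to its left, z up, the work surface at z = 0. Lengths are in m, angles in degrees, forces in N, time in s.
With the tool pointing down it reaches from about 0.375 to 0.9 m from the base axis. Payload 3.1 kg.
Tool frame: the origin (TCP) lies at the very end of the fingers, on their centre line; the grasp point (between the pads) lies 19 mm behind it (bot.hold_point_z is the z of the grasp point in the tool frame, in m); z points along the fingers, y is the line along which they close (so a half turn about z gives the same grasp; the last joint's range is limited). The gripper opens to 87 mm and grips with 3 to 60 N. Pads are 19 mm wide; open, the fingers measure 117 mm over their backs; the gripper's body (75 mm by 190 mm) begins 51 mm behind the grasp point.
Start: joints at [-75.946, 30.224, 82.088, -0, 67.689, -10.227], TCP at [0.257, -0.57, 0.223] pointing down, gripper open.
Joint ranges: [-176.69, 176.69], [-43.24, 126.21], [12.49, 139.97], [-82, 262], [0, 151.66], [-163.58, 163.58]. Speed limits (degrees/s): [159.86, 159.86, 180, 180, 180, 180].

INTERFACE

Orientations are given as a 3x3 rotation matrix whose columns are the frame's x, y, z axes.
In Python, from rig import bot, capture, camera_model gives the robot as it stands.
- The arm moves only by the tool apply_moves, never from a script. Its argument "plan" is text: rows parted by semicolons, each of 6 numbers parted by spaces: the shift along the tool's x, y, z in units of 0.05 m (1.0 is 0.05 m), then the turn, a rotation vector about the tool's x, y, z in units of 360 degrees (1.0 is 360 degrees). In form: dx dy dz ax ay az; .... A call has 1 to 10 rows; each row shifts and turns the commanded pose from where the row before left it, along the tool's axes as they then stand; what a row does not reach is not made up. A row lasts 1/12 s, in which the tool goes at most 41.7 mm and 7.16 degrees, less where a joint would pass 70% of its speed; a pose out of reach is approached as far as the arm can. A call with a number of a shift or a turn outside -1 to 1 is refused whole. A call with a gripper value outside its range is refused whole. "gripper" is the gripper command: -1 is shut, 1 is fully open, values between are in proportion, set as the call begins (left out, the last holds). The fingers move at their own pace and stop on an object; the grip force is fixed at half the most. Time passes only in rows, so rows that do not move let the fingers close. It gives the time, the measured TCP pose, the force, the opening and the grip force at its end, in the units of the state.
- bot.read_state(): the state, without advancing time (a new reading comes with each control period).
- capture(name): name is "scene" or "top" or "wrist"; returns the picture (384x512x3 uint8, red, green, blue); there is no depth.
- camera_model(name): a dict with "vertical_fov" (degrees; the focal length in pixels is half the picture's height over the tangent of half this angle, whatever the lens; pixels are square), "cx", "cy" (the principal point, pixels), "dist" ([k1, k2, p1, p2, k3] as OpenCV has them; the pictures are not rectified), "position" and "rotation" of the camera in the world; the wrist camera has in their place "hand_eye" (4x4, takes a point from camera to tool coordinates, whose origin is the TCP and whose axes are the flange's). Camera axes: x right, y down, z forward; pixel columns grow to the right and rows downward; lengths in m; the calibration is good to about 2 mm. A picture is of the moment at which its call begins: read the wrist's pose just before it. camera_model takes no time and is no camera call.
- bot.hand_in(): hands the job in; it is judged then, once.
The state is a dict: "time_s": time; "joint_positions": joint angles; "qvel": joint speeds; "tau": joint torques, N m; "position": TCP position; "tcp_rot": TCP orientation; "force": force on the tool from outside, world axes, zero at the start; "moment": the same for the moment, N m; "opening": opening from 0.0 (shut) to 1.0 (fully open); "grasp_force": force on a finger pad.
Only numpy, scipy, OpenCV 4.12 (cv2) and the standard library are available. Lean on these libraries where they do the work, as an engineer would, in place of code of your own. Each camera call takes 0.05 s, during which the arm holds its last target. There are 200 camera calls.

TASK

Get the round painting ready for the microscope: turn the turntable gently until the slot in its rim stands in front of the lock bar, then push the bar through the slot, fully home, so that its red tab comes up against the guide. Only push, with closed fingers or a fingertip: take neither the blue finger post nor the tab between the fingers, keep off the painting, and leave the brush, jar, loupe and brass weight where they are.

Things in the scene. Friction and masses are not known exactly. Their poses are not given: they have to be found in the camera images.
- stage: Bed of the rotary stage, bolted down: black plate 270 x 270 mm, top 16 mm above the work surface. Origin: on the work surface under the turntable's axis; z up; +y points outwards along the lock bar. On its +y side the bar's guide: aluminium block 43 mm wide, from y = 150 to 196 mm, top at z = 44 mm, a yellow line on it.
- turntable (a joint): Turn of the table, rad, counter-clockwise seen from above. 0: slot in line with the bar, on the stage's +y. Starts at 0.45 to 1.3: turn it clockwise. Steady friction of about 0.15 N m; it stays where it is left. Aluminium disc 250 mm across, 10 mm thick, top at z = 36 mm, 1.6 kg in all. Its rim blocks the bar elsewhere; within 0.03 rad the bar's round nose draws it in line.
- slot (a point): Mouth of the only slot, at the disc's rim (125 mm from the axis), on the top face. The slot is cut right through the disc, 15 mm wide with rounded lips, 32 mm deep from the rim inwards, a yellow stripe on either side; black shows through it.
- post: Finger post for turning the table: upright blue round post, 16 mm across, 50 mm tall (top at z = 86 mm), fixed on the disc 108 mm from the axis, 135 degrees counter-clockwise from the slot. Origin: centre of its foot, on the disc's top face (z = 36 mm).
- lock_bar (a joint): Travel of the lock bar towards the axis, m. 0: drawn right out, nose 142 mm from the axis; 0.045: fully home at its stop, nose 97 mm from the axis, inside the slot. Starts at 0 to 0.010. Steel bar 12 x 12 mm with a round nose, centre line at z = 31 mm; slides with about 3 N of friction and stays where it is left.
- tab: Red upright tab on the outer end of the lock bar, the place to push: 36 mm wide, 8 mm thick along the bar, 44 mm tall (z = 20 to 64 mm). Origin: its centre; axes as the stage's, so its outer face lies 4 mm to +y. Origin 246 mm from the axis with the bar drawn out, 201 mm when home, its inner face then 1 mm off the guide.
- tondo: Small round painting in a gilt frame, clipped on the middle of the turntable and turning with it; fragile, not to be touched. Frame 150 mm across, its clips reach to 86 mm from the axis, top at z = 53 mm. Origin: centre of its underside, on the disc.
- jar: Closed amber glass jar with a white cap, 48 mm across, 75 mm tall. Bystander. Origin: centre of its underside.
- loupe: Round stand loupe, clear foot and black top, 46 mm across, 42 mm tall. Bystander. Origin: centre of its underside.
- weight: Brass weight with a knob on top, 46 mm across, 56 mm tall. Bystander. Origin: centre of its underside.
- brush: Brush 160 mm long, lying on the work surface. Bystander. Origin: under its middle; its x axis runs along it.

How it is judged:
By the outcome, as a careful person would: the job done as asked, in the order asked, and still so for the second after the job is handed in, with the robot touching nothing.
It also fails if it takes over 54 s, if anything falls off the work surface, if the arm or the gripper's body presses on something with over 40 N, if the wrist force passes 120 N, or if a joint passes its speed limit or range.

## Working session

There is one attempt and no reset: what is moved stays moved. The work goes in short steps, Python scripts to look and compute and a tool call to move; the robot and the scene stay as the last step left them, time stands still between calls to the robot, and variables do not carry over. Pictures are saved under pics/ and viewed, at most 10 in all, crops included, and the job is handed in when it is done.

Besides the shell and the picture viewer there is one more tool, called after "Emit:" as a command line: name --argument value ..., lists and objects as JSON in quotes. apply_moves: Moves the arm, as the interface text tells. Its arguments: {"type":"object","properties":{"plan":{"type":"string"},"gripper":{"type":"number"}},"required":["plan"]}

```bash
mkdir -p pics; ls; cat > h.py <<'E'
import numpy as np, cv2
from rig import bot, capture, camera_model
def save(n,f):
    im=capture(n); cv2.imwrite('pics/'+f,im[:,:,::-1]); return im
def ray(n,uv):
    m=camera_model(n); f=192/np.tan(np.radians(m['vertical_fov'])/2)
    K=np.array([[f,0,m['cx']],[0,f,m['cy']],[0,0,1.]])
    p=cv2.undistortPoints(np.array(uv,float).reshape(-1,1,2),K,np.array(m['dist'],float)).reshape(-1,2)
    d=np.c_[p,np.ones(len(p))]@np.array(m['rotation']).T
    return np.array(m['position']),d
def onz(n,uv,z):
    o,d=ray(n,uv); return o+d*((z-o[2])/d[:,2])[:,None]
E
python3 - <<'E'
from h import *
a=save('top','t1.png');b=save('scene','s1.png')
s=bot.read_state();print(s['time_s'],s['position'],s['tcp_rot'])
for n in('top','scene'):print(camera_model(n)['position'])
E
```

```text
pics
0.1 [ 0.25686712 -0.5690481   0.2216742 ] [[ 9.11541445e-01  4.11207916e-01 -4.94088991e-04]
 [ 4.11208082e-01 -9.11539536e-01  1.89409990e-03]
 [ 3.28487225e-04 -1.92972395e-03 -9.99998084e-01]]
[ 0.53613118 -0.05464922  0.81051197]
[ 1.02111281 -0.05538016  0.71586052]
```

View pics/t1.png

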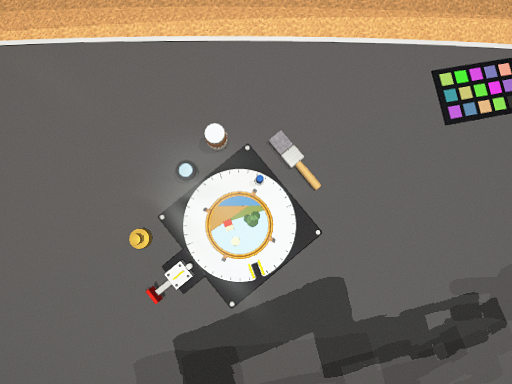

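View pics/s1.png

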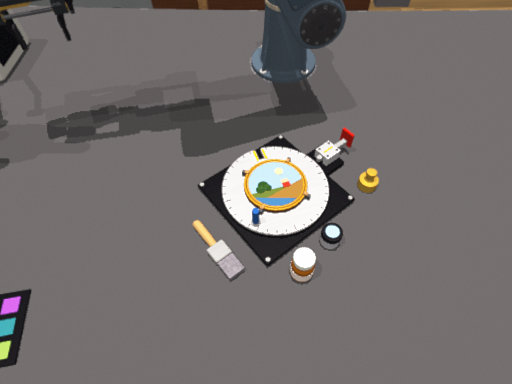

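Top view: disc centred near (239,225), slot at about (256,270), post at (260,180), guide at (178,275), red tab at (154,294). The jar and loupe are at the upper left and the weight is at (139,238).

```bash
cat > meas.py <<'E'
from h import *
def cent(m,box=None):
    ys,xs=np.nonzero(m); return np.array([xs.mean(),ys.mean()]),len(xs)
def run(im,v=True):
    hsv=cv2.cvtColor(im,cv2.COLOR_RGB2HSV).astype(int);H,S,V=[hsv[...,i] for i in range(3)]
    Y,X=np.mgrid[:384,:512]
    corners=onz('top',[[248,147],[318.5,232.5],[232,304],[162,217]],.016)
    c=corners[:,:2].mean(0)
    blue=(abs(H-110)<12)&(S>150)&(X>190)&(X<300)&(Y>165)&(Y<290)
    P=onz('top',np.c_[X.ravel(),Y.ravel()],.036)[:,:2].reshape(384,512,2)
    r=np.linalg.norm(P-c,axis=2)
    white=(V>150)&(S<60)&(r<.14)
    cn=max(cv2.findContours(white.astype(np.uint8),0,1)[0],key=cv2.contourArea)
    e=cv2.fitEllipse(cv2.convexHull(cn)); c2=onz('top',[e[0]],.036)[0,:2]
    yel=(abs(H-28)<6)&(S>150)&(V>120)&(r>.088)&(r<.13)
    red=((H<8)|(H>172))&(S>150)&(r>.18)&(r<.3)
    rb=np.linalg.norm(P-c2,axis=2)
    post,n1=cent(blue&(rb>.09)); 
    sl,n2=cent(yel); tb,n3=cent(red)
    gy=(abs(H-28)<8)&(S>120)&(r>.14)&(r<.2)&(X<200)&(Y>255)
    g,n4=cent(gy)
    return dict(corners=corners[:,:2],c=c,c2=c2,postpx=(post,n1),post=onz('top',[post],.07)[0,:2],slot=onz('top',[sl],.036)[0,:2],ns=n2,tab=onz('top',[tb],.06)[0,:2],nt=n3,guide=onz('top',[g],.044)[0,:2],ng=n4)
def angs(d):
    c=d['c2'];a=lambda p:np.degrees(np.arctan2(*(p-c)[::-1]))
    for k in('post','slot','tab','guide'):print(k,d[k].round(4),'r',np.linalg.norm(d[k]-c).round(4),'ang',a(d[k]).round(2))
E
python3 - <<'E'
from meas import *
im=cv2.imread('pics/t1.png')[:,:,::-1].copy()
d=run(im);np.set_printoptions(precision=4,suppress=True)
print(d);angs(d)
E=d['corners'];print(np.degrees(np.arctan2((np.roll(E,-1,0)-E)[:,1],(np.roll(E,-1,0)-E)[:,0])))
print('jar',onz('top',[[215,130]],.075),'loupe',onz('top',[[186,170]],.04),'w',onz('top',[[139,238]],.04),'brush',onz('top',[[280,135],[318,187]],.01))
b=cv2.imread('pics/s1.png')
cv2.imwrite('pics/t1c.png',cv2.resize(im[130:310,130:340,::-1],None,fx=3,fy=3))
E
```

```text
{'corners': array([[ 0.7068, -0.0477],
       [ 0.5105, -0.21  ],
       [ 0.3486, -0.0145],
       [ 0.543 ,  0.1483]]), 'c': array([ 0.5272, -0.031 ]), 'c2': array([ 0.5268, -0.0293]), 'postpx': (array([259.4412, 178.4706]), 34), 'post': array([ 0.6268, -0.0732]), 'slot': array([ 0.43 , -0.069]), 'ns': 48, 'tab': array([0.3758, 0.152 ]), 'nt': 139, 'guide': array([0.4168, 0.1033]), 'ng': 22}
post [ 0.6268 -0.0732] r 0.1093 ang -23.7
slot [ 0.43  -0.069] r 0.1046 ang -157.68
tab [0.3758 0.152 ] r 0.236 ang 129.78
guide [0.4168 0.1033] r 0.1722 ang 129.66
[-140.4061  129.6323   39.9355  -50.0975]
jar [[0.7311 0.0235 0.075 ]] loupe [[0.6485 0.0908 0.04  ]] w [[0.4957 0.1926 0.04  ]] brush [[ 0.7374 -0.1225  0.01  ]
 [ 0.6153 -0.2108  0.01  ]]
```

Emit:
apply_moves --plan "0.57 -0.328 0 0 0 0;0.57 -0.328 0 0 0 0;0.57 -0.328 0 0 0 0;0.57 -0.328 0 0 0 0;0.57 -0.328 0 0 0 0;0.57 -0.328 0 0 0 0;0.57 -0.328 0 0 0 0;0.57 -0.328 0 0 0 0;0.57 -0.328 0 0 0 0;0.57 -0.328 0 0 0 0" --gripper -1

```text
time_s: 0.93
position: [0.4499, -0.3014, 0.2223]
tcp_rot: [[0.912, 0.411, -0.001], [0.411, -0.912, 0.001], [-0.0, -0.001, -1.0]]
force: [0.4, 0.3, -1.2]
opening: 0.325
grasp_force: 0.0
```

Emit:
apply_moves --plan "0.57 -0.328 0 0 0 0;0.57 -0.328 0 0 0 0;0.57 -0.328 0 0 0 0;0.57 -0.328 0 0 0 0;0.57 -0.328 0 0 0 0;0.57 -0.328 0 0 0 0;0.57 -0.328 0 0 0 0;0.57 -0.328 0 0 0 0;0.57 -0.328 0 0 0 0;0.57 -0.328 0 0 0 0"

```text
time_s: 1.77
position: [0.6421, -0.0347, 0.222]
tcp_rot: [[0.911, 0.411, -0.001], [0.411, -0.911, 0.0], [-0.001, -0.001, -1.0]]
force: [0.1, 0.2, 0.6]
opening: 0.006
grasp_force: 0.0
```

Emit:
apply_moves --plan "0 0 0 0 0 -0.0197;0 0 0 0 0 -0.0197;0 0 0 0 0 -0.0197;0 0 0 0 0 -0.0197;0 0 0 0 0 -0.0197;0 0 0 0 0 -0.0197;0 0 0 0 0 0;0 0 0 0 0 0"

```text
time_s: 2.43
position: [0.6414, -0.0362, 0.2221]
tcp_rot: [[0.396, 0.918, -0.001], [0.918, -0.396, 0.0], [-0.0, -0.001, -1.0]]
force: [0.2, 0.7, -0.3]
opening: 0.007
grasp_force: 0.0
```

```bash
python3 - <<'E'
from h import *
import json
s=bot.read_state();print(s['time_s'],s['position'],s['opening'],s['force'])
R=np.array(s['tcp_rot']);print(R.round(4),np.degrees(np.arctan2(R[1,0],R[0,0])))
save('wrist','w1.png')
print((R.T@(np.array([.642,-.0356,.15])-s['position'])/.05).round(3))
print(np.array(camera_model('wrist')['hand_eye']).round(3))
E
```

```text
2.4333 [ 0.64144465 -0.0362056   0.22209216] 0.007108055615811951 [ 0.20789678  0.73833352 -0.34107017]
[[ 3.963e-01  9.181e-01 -9.000e-04]
 [ 9.181e-01 -3.963e-01  2.000e-04]
 [-2.000e-04 -9.000e-04 -1.000e+00]] 66.65136541725252
[0.016 0.007 1.442]
[[-0.    -0.962 -0.273  0.074]
 [ 1.    -0.     0.    -0.   ]
 [-0.    -0.273  0.962 -0.163]
 [ 0.     0.     0.     1.   ]]
```

View pics/w1.png

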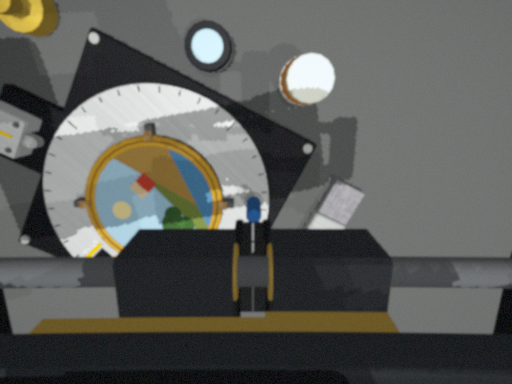

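Wrist view: the blue post at about (254,208) lines up with the closed fingers; disc, loupe and jar are above it.

```bash
python3 - <<'E'
from h import *
s=bot.read_state();R=np.array(s['tcp_rot']);p=np.array(s['position']);m=camera_model('wrist');H=np.array(m['hand_eye'])
im=cv2.cvtColor(cv2.imread('pics/w1.png'),cv2.COLOR_BGR2HSV).astype(int)
f=192/np.tan(np.radians(m['vertical_fov'])/2);K=np.array([[f,0,m['cx']],[0,f,m['cy']],[0,0,1]])
Y,X=np.mgrid[:384,:512]
b=(abs(im[...,0]-112)<12)&(im[...,1]>150)&(X>240)&(X<270)&(Y>190)&(Y<225)
print('blob',X[b].mean(),X[b].min(),X[b].max(),Y[b].min(),Y[b].max())
for z in(.036,.086):
    q=H[:3,:3].T@(R.T@(np.array([.6263,-.0724,z])-p)-H[:3,3])
    print(cv2.projectPoints(q.reshape(1,3),np.zeros(3),np.zeros(3),K,np.array(m['dist'],float))[0].ravel())
E
```

```text
blob 253.1138211382114 248 259 198 222
[252.85777536 198.96036683]
[252.89182763 214.65300533]
```

Emit:
apply_moves --plan "0 0 0.4 0 0 0;0 0 0.4 0 0 0;0 0 0.4 0 0 0;0 0 0.4 0 0 0;0 0 0.4 0 0 0;0 0 0.4 0 0 0;0 0 0.4 0 0 0;0 0 0.4 0 0 0;-0.2 0 0.04 0 0 0;-0.1 0 0 0 0 0"

```text
time_s: 3.32
position: [0.6343, -0.0507, 0.0591]
tcp_rot: [[0.394, 0.919, -0.004], [0.919, -0.394, 0.0], [-0.001, -0.004, -1.0]]
force: [0.2, 0.5, 0.4]
opening: 0.006
grasp_force: 0.0
```

Emit:
apply_moves --plan "-0.03 0 0 0 0 0;-0.03 0 0 0 0 0;-0.03 0 0 0 0 0;-0.03 0 0 0 0 0;-0.03 0 0 0 0 0;-0.03 0 0 0 0 0"

```text
time_s: 3.82
position: [0.633, -0.0582, 0.0614]
tcp_rot: [[0.394, 0.919, 0.002], [0.919, -0.394, 0.0], [0.001, 0.002, -1.0]]
force: [0.6, 1.6, 0.7]
opening: 0.006
grasp_force: 0.8
```

Emit:
apply_moves --plan "-0.045 0.007 0 0 0 0.0033;-0.045 0.007 0 0 0 0.0033;-0.045 0.007 0 0 0 0.0033;-0.045 0.007 0 0 0 0.0033;-0.045 0.007 0 0 0 0.0033;-0.045 0.007 0 0 0 0.0033;-0.045 0.007 0 0 0 0.0033;-0.045 0.007 0 0 0 0.0033;-0.045 0.007 0 0 0 0.0033;-0.045 0.007 0 0 0 0.0033"

```text
time_s: 4.65
position: [0.6243, -0.0799, 0.0604]
tcp_rot: [[0.576, 0.817, -0.001], [0.817, -0.576, 0.0], [-0.0, -0.001, -1.0]]
force: [0.4, 1.1, 0.9]
opening: 0.004
grasp_force: 0.7
```

Emit:
apply_moves --plan "-0.045 0.007 0 0 0 0.0033;-0.045 0.007 0 0 0 0.0033;-0.045 0.007 0 0 0 0.0033;-0.045 0.007 0 0 0 0.0033;-0.045 0.007 0 0 0 0.0033;-0.045 0.007 0 0 0 0.0033;-0.045 0.007 0 0 0 0.0033;-0.045 0.007 0 0 0 0.0033;-0.045 0.007 0 0 0 0.0033;-0.045 0.007 0 0 0 0.0033"

```text
time_s: 5.48
position: [0.6123, -0.0991, 0.0604]
tcp_rot: [[0.732, 0.681, -0.001], [0.681, -0.732, 0.0], [-0.0, -0.001, -1.0]]
force: [-0.2, 2.5, -0.6]
opening: -0.001
grasp_force: 1.0
```

```bash
python3 - <<'E'
from meas import *
s=bot.read_state();R=np.array(s['tcp_rot']);c=np.array([.527,-.03])
print(s['time_s'],s['position'],s['force'],R.T[:2,:2]@(np.array(s['position'])[:2]-c),np.degrees(np.arctan2(R[1,0],R[0,0])))
im=save('top','t2.png')
try: d=run(im);print(d['ns'],d['c2']);angs(d)
except Exception as e:print(e)
E
```

```text
5.4833 [ 0.61229868 -0.09911105  0.06039678] [-0.16929156  2.51495185 -0.60275256] [0.01533863 0.10870567] 42.953225354092254
0 [0.55567074 0.04630614]
post [nan nan] r nan ang nan
slot [nan nan] r nan ang nan
tab [0.3775 0.1544] r 0.2084 ang 148.76
guide [nan nan] r nan ang nanmeas.py:3: RuntimeWarning: Mean of empty slice.
  ys,xs=np.nonzero(m); return np.array([xs.mean(),ys.mean()]),len(xs)
  ret = ret.dtype.type(ret / rcount)
```

View pics/t2.png

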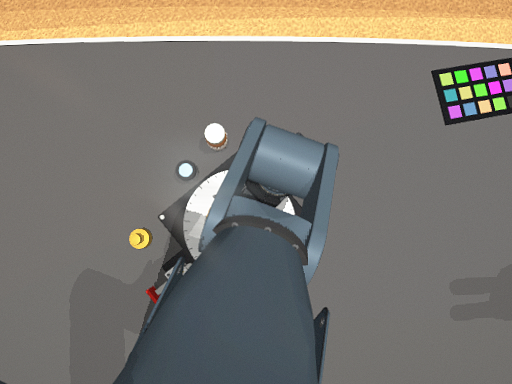

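Top view: the arm hides the slot, so I'll continue on the arc and then check with the wrist camera.

Emit:
apply_moves --plan "-0.045 0.007 0 0 0 0.0033;-0.045 0.007 0 0 0 0.0033;-0.045 0.007 0 0 0 0.0033;-0.045 0.007 0 0 0 0.0033;-0.045 0.007 0 0 0 0.0033;-0.045 0.007 0 0 0 0.0033;-0.045 0.007 0 0 0 0.0033;-0.045 0.007 0 0 0 0.0033;-0.045 0.007 0 0 0 0.0033;-0.045 0.007 0 0 0 0.0033"

```text
time_s: 6.37
position: [0.5965, -0.1154, 0.0604]
tcp_rot: [[0.857, 0.516, -0.001], [0.516, -0.857, 0.001], [-0.0, -0.001, -1.0]]
force: [-0.5, 5.0, -0.8]
opening: 0.002
grasp_force: 1.6
```

Emit:
apply_moves --plan "-0.045 0.007 0 0 0 0.0033;-0.045 0.007 0 0 0 0.0033;-0.045 0.007 0 0 0 0.0033;-0.045 0.007 0 0 0 0.0033;-0.045 0.007 0 0 0 0.0033;-0.045 0.007 0 0 0 0.0033;-0.045 0.007 0 0 0 0.0033;-0.045 0.007 0 0 0 0.0033;-0.045 0.007 0 0 0 0.0033;-0.045 0.007 0 0 0 0.0033"

```text
time_s: 7.2
position: [0.5786, -0.129, 0.0607]
tcp_rot: [[0.944, 0.329, 0.001], [0.329, -0.944, -0.0], [0.001, 0.001, -1.0]]
force: [1.6, 1.2, 0.4]
opening: 0.004
grasp_force: 0.9
```

Emit:
apply_moves --plan "-0.045 0.007 0 0 0 0.0033;-0.045 0.007 0 0 0 0.0033;-0.045 0.007 0 0 0 0.0033;-0.045 0.007 0 0 0 0.0033;-0.045 0.007 0 0 0 0.0033;-0.045 0.007 0 0 0 0.0033;-0.045 0.007 0 0 0 0.0033;-0.045 0.007 0 0 0 0.0033;-0.045 0.007 0 0 0 0.0033;-0.045 0.007 0 0 0 0.0033"

```text
time_s: 8.03
position: [0.5573, -0.1374, 0.0606]
tcp_rot: [[0.992, 0.127, 0.0], [0.127, -0.992, 0.0], [0.0, -0.0, -1.0]]
force: [1.1, 2.2, 1.0]
opening: 0.004
grasp_force: 0.9
```

```bash
python3 - <<'E'
from meas import *
s=bot.read_state();R=np.array(s['tcp_rot']);c=np.array([.527,-.03])
print(s['time_s'],s['position'],s['force'],R.T[:2,:2]@(np.array(s['position'])[:2]-c),np.degrees(np.arctan2(R[1,0],R[0,0])))
a=save('wrist','w2.png');b=save('scene','s2.png')
cv2.imwrite('pics/ws2.png',np.vstack([cv2.resize(a[:,:,::-1],(400,300)),cv2.resize(b[90:282,170:426,::-1],(400,300))]))
E
```

```text
8.0333 [ 0.55726799 -0.13743301  0.06058107] [1.13448801 2.20657834 0.95097069] [0.01634569 0.11041205] 7.313506737160325
```

View pics/ws2.png

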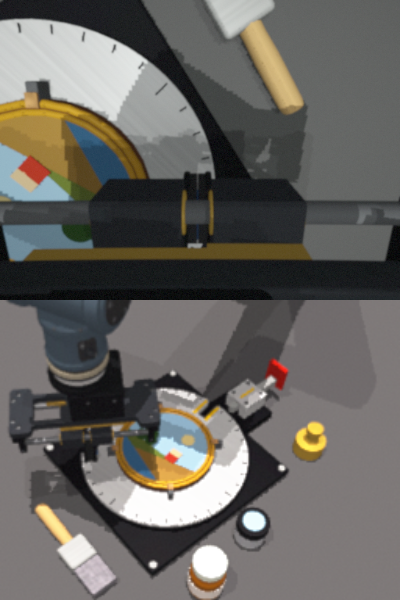

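The scene view shows the slot with its yellow stripes (crop about (207,410)) a little short of the guide, so I can measure there.

```bash
cat > sc.py <<'E'
from h import *
def ang(im):
    hsv=cv2.cvtColor(im,cv2.COLOR_RGB2HSV).astype(int);H,S,V=[hsv[...,i] for i in range(3)]
    Y,X=np.mgrid[:384,:512];c=np.array([.527,-.03])
    for z,lo,hi,n in((.036,.096,.132,'slot'),(.044,.148,.2,'guide')):
        P=onz('scene',np.c_[X.ravel(),Y.ravel()],z)[:,:2].reshape(384,512,2)-c
        r=np.linalg.norm(P,axis=2);a=np.degrees(np.arctan2(P[...,1],P[...,0]))
        m=(abs(H-26)<8)&(S>120)&(V>110)&(r>lo)&(r<hi)&((a>100)|(a<-130))
        k,lab,st,ce=cv2.connectedComponentsWithStats(m.astype(np.uint8))
        print(n,[(st[i,4],onz('scene',[ce[i]],z)[0,:2].round(4),) for i in range(1,k) if st[i,4]>3])
        w=P[m].mean(0);print('  mean',w,np.linalg.norm(w),np.degrees(np.arctan2(w[1],w[0])))
E
python3 - <<'E'
from sc import *
for f in('s1','s2'):ang(cv2.imread(f'pics/{f}.png')[:,:,::-1].copy())
p=onz('scene',[[281,137],[351,197.5],[268,259.5],[202,184.5]],.016)[:,:2];print(p,p.mean(0))
E
```

```text
slot [(np.int32(13), array([ 0.4239, -0.0582])), (np.int32(17), array([ 0.4301, -0.0791]))]
  mean [-0.0995958  -0.04004607] 0.10734528360027827 -158.09563613198807
guide [(np.int32(10), array([0.417 , 0.1029]))]
  mean [-0.11000898  0.13295163] 0.1725633532649718 129.6055852554462
slot [(np.int32(13), array([0.4359, 0.0315])), (np.int32(17), array([0.4518, 0.0468]))]
  mean [-0.08210606  0.07016347] 0.10800147317222036 139.48456103090723
guide [(np.int32(16), array([0.4178, 0.1021]))]
  mean [-0.10925019  0.13214024] 0.17145450647495708 129.58307762637259
[[ 0.35150739 -0.01179535]
 [ 0.54400695  0.15045272]
 [ 0.7056836  -0.04442728]
 [ 0.51278641 -0.20576531]] [ 0.52849609 -0.02788381]
```

Emit:
apply_moves --plan "-0.045 0.007 0 0 0 0.0033;-0.045 0.007 0 0 0 0.0033;-0.045 0.007 0 0 0 0.0033;-0.045 0.007 0 0 0 0.0033;-0.045 0.007 0 0 0 0.0033;-0.045 0.007 0 0 0 0.0033;-0.0225 0.0035 0 0 0 0.0017;0 0 0 0 0 0;0 0 0 0 0 0"

```text
time_s: 8.88
position: [0.5426, -0.1409, 0.0605]
tcp_rot: [[1.0, -0.005, -0.001], [-0.005, -1.0, -0.0], [-0.001, 0.0, -1.0]]
force: [0.6, 0.2, 0.2]
opening: 0.007
grasp_force: 0.0
```

```bash
python3 - <<'E'
from sc import *
s=bot.read_state();R=np.array(s['tcp_rot']);c=np.array([.527,-.03])
print(s['time_s'],s['position'],s['force'],R.T[:2,:2]@(np.array(s['position'])[:2]-c),np.degrees(np.arctan2(R[1,0],R[0,0])))
b=save('scene','s3.png');ang(b)
cv2.imwrite('pics/s3c.png',cv2.resize(b[130:210,240:365,::-1],None,fx=6,fy=6,interpolation=cv2.INTER_CUBIC))
E
```

```text
8.8833 [ 0.54261895 -0.14089042  0.06052146] [0.56709597 0.16685728 0.19211647] [0.01617323 0.11081094] -0.28649086912844135
slot [(np.int32(17), array([0.4456, 0.0417])), (np.int32(17), array([0.4621, 0.0574]))]
  mean [-0.0731804   0.07959188] 0.10812140355104484 132.59684446240328
guide [(np.int32(16), array([0.4178, 0.1021]))]
  mean [-0.10925019  0.13214024] 0.17145450647495708 129.58307762637259
```

View pics/s3c.png

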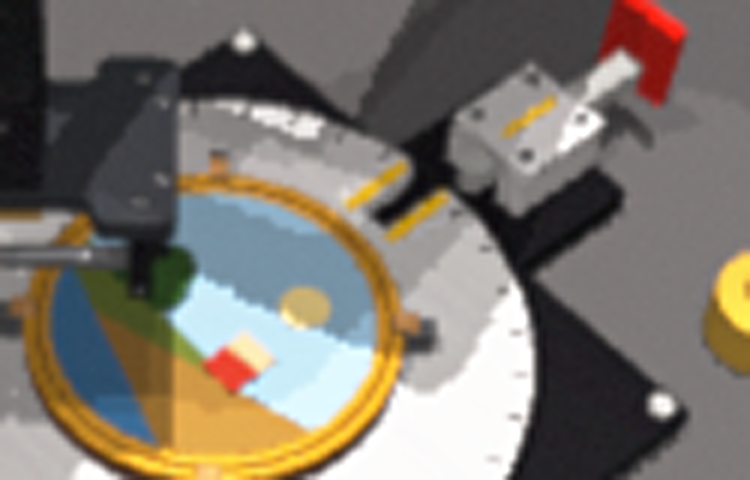

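The slot is about 3° short of the guide line (stripes at crop (375,185) and (418,215), guide line at (530,117)).

Emit:
apply_moves --plan "-0.0225 0.0035 0 0 0 0.0017;-0.0225 0.0035 0 0 0 0.0017;-0.0225 0.0035 0 0 0 0.0017;-0.0225 0.0035 0 0 0 0.0017;-0.0225 0.0035 0 0 0 0.0017;0 0 0 0 0 0;0 0 0 0 0 0"

```text
time_s: 9.52
position: [0.5372, -0.1416, 0.0606]
tcp_rot: [[0.998, -0.059, -0.0], [-0.059, -0.998, -0.0], [-0.0, 0.0, -1.0]]
force: [1.4, -0.1, -0.6]
opening: 0.005
grasp_force: 0.3
```

```bash
python3 - <<'E'
from sc import *
s=bot.read_state();R=np.array(s['tcp_rot']);c=np.array([.527,-.03])
print(s['time_s'],s['position'],s['force'],R.T[:2,:2]@(np.array(s['position'])[:2]-c),np.degrees(np.arctan2(R[1,0],R[0,0])))
b=save('scene','s4.png');ang(b)
cv2.imwrite('pics/s4c.png',cv2.resize(b[130:210,240:365,::-1],None,fx=6,fy=6,interpolation=cv2.INTER_CUBIC))
E
```

```text
9.5167 [ 0.53724721 -0.14156032  0.06060712] [ 1.37122777 -0.05925458 -0.58375895] [0.01677404 0.11076706] -3.3630815216129513
slot [(np.int32(17), array([0.4493, 0.0456])), (np.int32(17), array([0.4657, 0.0607]))]
  mean [-0.06933373  0.07861392] 0.10482039198795054 131.41075673049866
guide [(np.int32(15), array([0.4173, 0.1024]))]
  mean [-0.10967087  0.13242649] 0.17194323193833083 129.63033556879415
```

View pics/s4c.png

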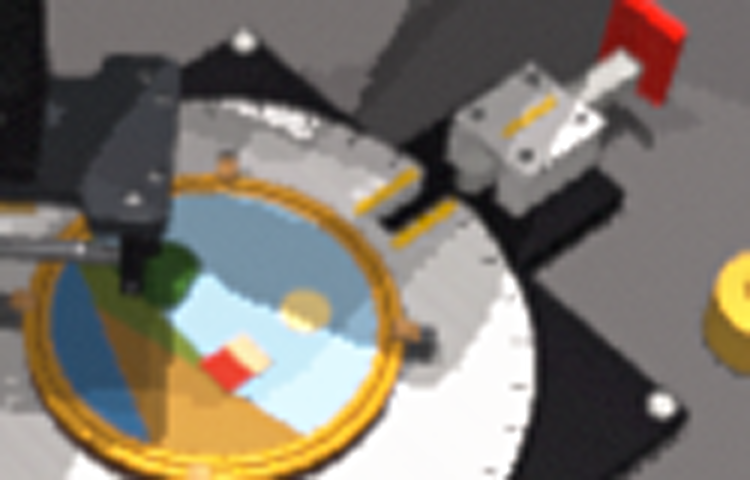

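Emit:
apply_moves --plan "-0.015 0.0023 0 0 0 0.0011;-0.015 0.0023 0 0 0 0.0011;0 0 0 0 0 0;0.1 0 0 0 0 0;0.3 0 0 0 0 0;0.1 0 -0.6 0 0 0;0 0 -0.8 0 0 0;0 0 -0.8 0 0 0;0 0 0 0 0 0"

```text
time_s: 10.32
position: [0.5656, -0.1452, 0.1779]
tcp_rot: [[0.997, -0.072, 0.013], [-0.072, -0.997, -0.006], [0.013, 0.005, -1.0]]
force: [1.1, -0.5, 0.9]
opening: 0.009
grasp_force: 0.0
```

```bash
python3 - <<'E'
from sc import *
s=bot.read_state();R=np.array(s['tcp_rot'])
print(s['time_s'],s['position'])
b=save('scene','s5.png');ang(b)
u=np.array([-.6394,.7688])
t=np.r_[np.array([.527,-.03])+.295*u,.13]
print('target',t,(R.T@(t-s['position'])/.05).round(3))
E
```

```text
10.3167 [ 0.56556889 -0.14515855  0.17788455]
slot [(np.int32(17), array([0.4501, 0.0463])), (np.int32(22), array([0.4661, 0.0608]))]
  mean [-0.06788645  0.08448267] 0.10837846397290292 128.78378487562617
guide [(np.int32(16), array([ 0.3655, -0.1353])), (np.int32(8), array([ 0.3938, -0.1416])), (np.int32(16), array([0.4178, 0.1021]))]
  mean [-0.13493623 -0.01158783] 0.13543287192683146 -175.09169134749325
target [0.338377 0.196796 0.13    ] [-5.036 -6.499  0.859]
```

Emit:
apply_moves --plan "-0.42 -0.54 0 0 0 0;-0.42 -0.54 0 0 0 0;-0.42 -0.54 0 0 0 0;-0.42 -0.54 0 0 0 0;-0.42 -0.54 0 0 0 0;-0.42 -0.54 0 0 0 0;-0.42 -0.54 0 0 0 0;-0.42 -0.54 0 0 0 0;-0.42 -0.54 0 0 0 0;-0.42 -0.54 0 0 0 0"

```text
time_s: 11.2
position: [0.3686, 0.1421, 0.1697]
tcp_rot: [[0.997, -0.073, -0.003], [-0.073, -0.997, -0.0], [-0.003, 0.0, -1.0]]
force: [0.5, 0.6, 0.3]
opening: 0.005
grasp_force: 0.0
```

Emit:
apply_moves --plan "-0.42 -0.54 0 0 0 0;-0.42 -0.54 0 0 0 0;0 0 0 0 0 -0.0175;0 0 0 0 0 -0.0175;0 0 0 0 0 -0.0175;0 0 0 0 0 -0.0175;0 0 0 0 0 -0.0175;0 0 0 0 0 -0.0175;0 0 0 0 0 -0.0175;0 0 0 0 0 0"

```text
time_s: 12.03
position: [0.3317, 0.1977, 0.1697]
tcp_rot: [[0.765, 0.643, -0.003], [0.643, -0.765, -0.001], [-0.003, -0.001, -1.0]]
force: [0.2, 0.2, 0.8]
opening: 0.007
grasp_force: 0.0
```

```bash
python3 - <<'E'
from meas import *
from sc import ang
s=bot.read_state();R=np.array(s['tcp_rot']);u=np.array([-.6394,.7688])
print(s['time_s'],s['position'],np.degrees(np.arctan2(R[1,0],R[0,0])),R[2])
im=save('top','t6.png')
t=np.r_[np.array([.527,-.03])+.290*u,.035]
print('target',t,(R.T@(t-s['position'])/.05).round(3))
d=run(im);angs(d);print(d['ns'],d['c2'],d['c'])
ang(save('scene','s6.png'))
cv2.imwrite('pics/t6c.png',cv2.resize(im[160:310,120:310,::-1],None,fx=4,fy=4,interpolation=cv2.INTER_CUBIC))
E
```

```text
12.0333 [0.3317305  0.19774398 0.16970438] 40.05275712152501 [-0.00304116 -0.00139382 -0.9999944 ]
target [0.341574 0.192952 0.035   ] [0.097 0.204 2.694]
post [ 0.5179 -0.1374] r 0.1084 ang -94.68
slot [0.4556 0.0544] r 0.1099 ang 130.37
tab [0.3762 0.1522] r 0.2358 ang 129.67
guide [0.4168 0.1033] r 0.1723 ang 129.66
21 [ 0.52677418 -0.02935881] [ 0.52722629 -0.03096498]
slot [(np.int32(14), array([0.4509, 0.0467])), (np.int32(20), array([0.4663, 0.0605]))]
  mean [-0.06708859  0.08481069] 0.10813756572690184 128.34538328151956
guide [(np.int32(10), array([0.417 , 0.1029]))]
  mean [-0.11000898  0.13295163] 0.1725633532649718 129.6055852554462
```

View pics/t6c.png

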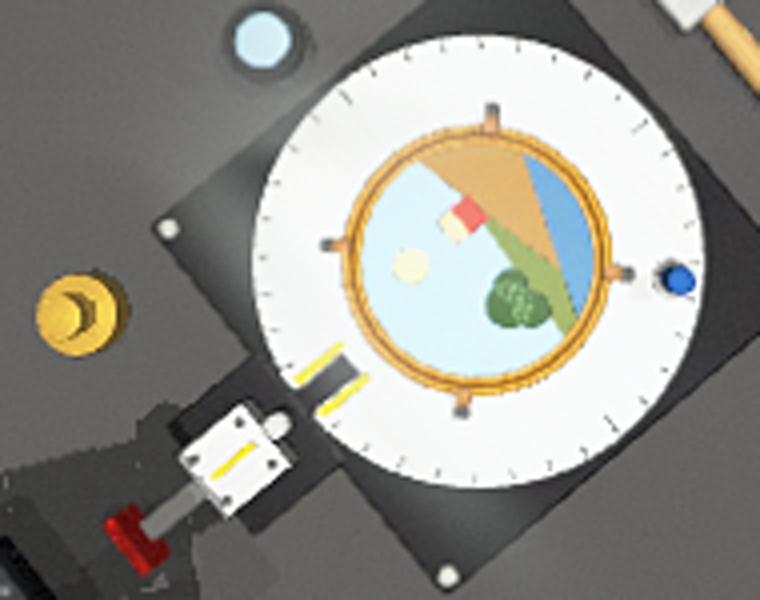

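Top view: slot, bar and guide are in line (slot at crop (330,380), nose at (278,425), tab at (137,538)). Now lower behind the tab.

Emit:
apply_moves --plan "0.05 0.1 0.4 0 0 0.0008;0.05 0.1 0.4 0 0 0;0 0 0.4 0 0 0;0 0 0.4 0 0 0;0 0 0.4 0 0 0;0 0 0.4 0 0 0;0 0 0.3 0 0 0;0 0 0 0 0 0;0 0 0 0 0 0"

```text
time_s: 12.88
position: [0.3425, 0.1933, 0.0349]
tcp_rot: [[0.771, 0.637, -0.003], [0.637, -0.771, -0.001], [-0.003, -0.001, -1.0]]
force: [-0.6, -0.2, -0.3]
opening: 0.002
grasp_force: 0.0
```

```bash
cat > r.py <<'E'
from h import *
s=bot.read_state();R=np.array(s['tcp_rot']);u=np.array([-.6394,.7688]);n=np.array([.7688,.6394])
q=np.array(s['position'])[:2]-[.527,-.03];print(s['time_s'],s['position'],'r',q@u,'lat',q@n,s['force'],np.degrees(np.arctan2(R[1,0],R[0,0])))
E
python3 r.py
```

```text
12.8833 [0.342487   0.19334484 0.03491228] r 0.2896851220988842 lat 0.0009530928926243291 [-0.62450148 -0.24871796 -0.30304092] 39.56090824045689
```

Emit:
apply_moves --plan "-0.01 0.08 0 0 0 0;-0.01 0.08 0 0 0 0;0 0.08 0 0 0 0;0 0.08 0 0 0 0;0 0.08 0 0 0 0;0 0.06 0 0 0 0;0 0.06 0 0 0 0;0 0.06 0 0 0 0;0 0.06 0 0 0 0;0 0.06 0 0 0 0"

```text
time_s: 13.72
position: [0.3647, 0.1659, 0.0355]
tcp_rot: [[0.77, 0.638, -0.001], [0.638, -0.77, 0.0], [-0.0, -0.001, -1.0]]
force: [-0.1, 4.1, 0.4]
opening: 0.004
grasp_force: 1.6
```

Emit:
apply_moves --plan "0 0.05 0 0 0 0;0 0.05 0 0 0 0;0 0.05 0 0 0 0;0 0.05 0 0 0 0;0 0.05 0 0 0 0"

```text
time_s: 14.13
position: [0.3727, 0.1563, 0.0355]
tcp_rot: [[0.77, 0.638, -0.0], [0.638, -0.77, 0.0], [-0.0, -0.0, -1.0]]
force: [-0.7, 2.7, 0.2]
opening: 0.006
grasp_force: 1.6
```

```bash
python3 r.py
```

```text
14.1333 [0.37269773 0.15626292 0.03550936] r 0.2418598022169664 lat 0.0004689264661163416 [-0.65265301  2.6547997   0.157499  ] 39.66343647689025
```

Emit:
apply_moves --plan "0 0.05 0 0 0 0;0 0.05 0 0 0 0;0 0.05 0 0 0 0;0 0.05 0 0 0 0;0 0.05 0 0 0 0;0 0.04 0 0 0 0;0 0.04 0 0 0 0"

```text
time_s: 14.72
position: [0.3834, 0.1434, 0.0355]
tcp_rot: [[0.77, 0.638, -0.0], [0.638, -0.77, 0.0], [-0.0, -0.0, -1.0]]
force: [-0.5, 3.8, -0.4]
opening: 0.006
grasp_force: 1.6
```

Emit:
apply_moves --plan "0 0.03 0 0 0 0;0 0.03 0 0 0 0;0 0.02 0 0 0 0;0 0.02 0 0 0 0"

```text
time_s: 15.05
position: [0.3865, 0.1397, 0.0355]
tcp_rot: [[0.77, 0.638, -0.0], [0.638, -0.77, 0.0], [-0.0, -0.0, -1.0]]
force: [-1.2, 3.5, -0.4]
opening: 0.005
grasp_force: 1.5
```

```bash
python3 r.py
```

```text
15.05 [0.38654256 0.13971785 0.03554382] r 0.2202875657019723 lat 0.0005339145558834417 [-1.23907973  3.52300802 -0.39833416] 39.65354226602019
```

Still sliding; continue in small steps until the force rises.

Emit:
apply_moves --plan "0 0.02 0 0 0 0;0 0.02 0 0 0 0;0 0 0 0 0 0"

```text
time_s: 15.3
position: [0.3879, 0.1381, 0.0356]
tcp_rot: [[0.77, 0.638, 0.0], [0.638, -0.77, -0.0], [0.0, 0.0, -1.0]]
force: [-0.2, 3.4, 0.2]
opening: 0.005
grasp_force: 1.0
```

Emit:
apply_moves --plan "0 0.02 0 0 0 0;0 0.02 0 0 0 0;0 0 0 0 0 0"

```text
time_s: 15.55
position: [0.3892, 0.1366, 0.0355]
tcp_rot: [[0.77, 0.638, 0.0], [0.638, -0.77, -0.0], [0.0, 0.0, -1.0]]
force: [-0.9, 2.2, -0.9]
opening: 0.01
grasp_force: 1.1
```

Emit:
apply_moves --plan "0 0.02 0 0 0 0;0 0.02 0 0 0 0;0 0 0 0 0 0"

```text
time_s: 15.8
position: [0.3894, 0.136, 0.0355]
tcp_rot: [[0.771, 0.637, -0.002], [0.637, -0.771, 0.001], [-0.001, -0.002, -1.0]]
force: [-2.2, 11.2, 0.7]
opening: 0.007
grasp_force: 4.7
```

Emit:
apply_moves --plan "0 0.02 0 0 0 0;0 0.02 0 0 0 0;0 0 0 0 0 0"

```text
time_s: 16.05
position: [0.3894, 0.1357, 0.0355]
tcp_rot: [[0.771, 0.637, -0.003], [0.637, -0.771, 0.002], [-0.001, -0.004, -1.0]]
force: [-3.0, 21.0, 1.5]
opening: 0.007
grasp_force: 9.2
```

At the stop. Back off and check.

Emit:
apply_moves --plan "0 -0.1 0 0 0 0;0 -0.3 0 0 0 0;0 -0.6 0 0 0 0;0 -0.2 -0.6 0 0 0;0 0 -0.8 0 0 0;0 0 -0.8 0 0 0;0 0 0 0 0 0;0 0 0 0 0 0"

```text
time_s: 16.72
position: [0.3554, 0.18, 0.1478]
tcp_rot: [[0.77, 0.639, 0.007], [0.639, -0.77, 0.001], [0.006, 0.004, -1.0]]
force: [0.0, 1.0, -0.4]
opening: 0.006
grasp_force: 0.0
```

```bash
python3 r.py; python3 - <<'E'
from h import *
im=save('top','t7.png');cv2.imwrite('pics/t7c.png',cv2.resize(im[110:310,110:330,::-1],None,fx=3,fy=3,interpolation=cv2.INTER_CUBIC))
E
```

```text
16.7167 [0.35540939 0.18002521 0.14777084] r 0.2711824178009029 lat 0.0023712558878937317 [ 0.03671344  1.01725669 -0.41737838] 39.688915787118184
```

View pics/t7c.png

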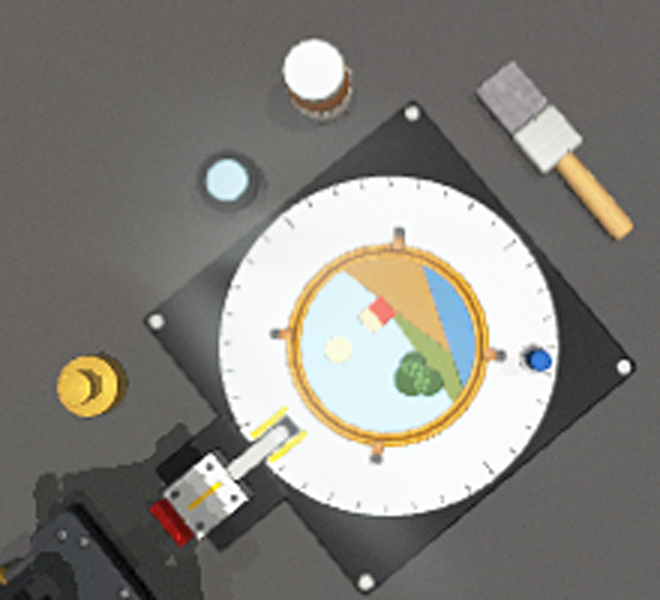

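The bar's nose is in the slot (crop (280,435)), the red tab is against the guide (172,520), and the bystanders haven't moved.

```bash
python3 -c "
from rig import bot
print(bot.hand_in())"
```

```text
the job is handed in; nothing more can be done
None
```

The turntable is turned so its slot lines up with the lock bar, the bar is pushed through to its stop with the red tab up against the guide, nothing else was moved, and the job is handed in at about 17 s.

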